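# Put the lemon in the keeping box and ease its heavy lid shut

## Robot

A 7-joint arm with a two-finger parallel gripper is mounted at the origin on a cart in front of the work surface, level with it; the furniture and walls round the work are solid. World frame = base frame: x ahead of the robot, y to its left, z up, the work surface at z = 0. Lengths are in m, angles in rad, forces in N, time in s.
With the tool pointing down it reaches from about 0.4 to 0.875 m from the base axis. Payload 19.3 kg.
Tool frame: the origin (TCP) lies midway between the tips of the shut fingers; the grasp point (between the pads) lies 19 mm behind it; z points along the fingers, y is the line along which they close (so a half turn about z gives the same grasp; the last joint's range is limited). The gripper opens to 85 mm and grips with 20 to 120 N. Pads are 22 mm wide; open, the fingers measure 114 mm over their backs; the gripper's body (76 mm by 85 mm) begins 54 mm behind the grasp point. The pads swing forward as they close: fully open they stand 13 mm farther back than shut.
Start: joints at [-1.279, 0.521, -0.036, 1.599, 0.021, 1.021, -0.113], TCP at [0.221, 0.585, 0.231] pointing down, gripper open.
Joint ranges: [-2.91, 2.91], [-0.3, 2.13], [-1.5, 1.42], [0.17, 2.43], [-1.26, 4.41], [0.16, 1.93], [-2.52, 2.52]. Speed limits (rad/s): [1.89, 1.89, 2.39, 2.39, 3.01, 3.01, 3.01].

## Interface

Orientations are given as [roll, pitch, yaw] about the fixed x, y, z axes, in that order (R = Rz(yaw) Ry(pitch) Rx(roll)).
In Python, from workcell import bot gives the robot as it stands.
- The arm moves only by the tool move_arm, never from a script. Its argument "series" is a list of rows, each a list of 3 entries, a list of its own where there are three numbers: the shift along the tool's x, y, z in cm, then the turn, a rotation vector about the tool's x, y, z in rad, then the opening in per cent of the stroke, from 0 (shut) to 100 (fully open). A call has 1 to 20 rows; each row is the pose to reach, as a shift and turn from the pose commanded when the call began, along the tool's axes at that moment; what a row does not reach only later rows make up. A row lasts 1/12 s, in which the tool goes at most 41.7 mm and 7.16 degrees, less where a joint would pass 70% of its speed; a pose out of reach is approached as far as the arm can. A call with a gripper value outside its range is refused whole. The fingers move at their own pace and stop on an object; "squeeze" is the grip in N (left out, the last holds). Time passes only in rows, so rows that repeat a pose let the fingers close. It gives the time, the measured TCP pose, the force, the opening and the grip force at its end, in the units of the state.
- bot.observe(): the state, without advancing time (a new reading comes with each control period).
- bot.grab_frame(name): name is "side" or "top"; returns (picture, depth): 420x560x3 uint8, red, green, blue; 420x560 float32, m along the optical axis (not along the pixel's ray), 0 where there is no reading.
- bot.camera_params(name): a dict with "fovy" (degrees; the focal length in pixels is half the picture's height over the tangent of half this angle, whatever the lens; pixels are square), "cx", "cy" (the principal point, pixels), "dist_coeffs" ([k1, k2, p1, p2, k3] as OpenCV has them; the pictures are not rectified), "R" (3x3) and "t" (3): a world point X has camera coordinates R X + t. Camera axes: x right, y down, z forward; pixel columns grow to the right and rows downward; lengths in m; the calibration is good to about 2 mm. A picture is of the moment at which its call begins. camera_params takes no time and is no camera call.
- bot.job_done(): hands the job in; it is judged then, once.
Trained networks look in the newest picture that a camera, given by its name, has taken for a name from the list of things; names that differ only in an ending like _2 or _b are one class to them, and where a whole thing is asked for, a point or a joint stands for the part that bears it (a point fixed in the world has none). Each returns a list of dicts, best first, with "conf" (0 to 1); they miss things now and then, are a little off and sometimes report something else, mostly with a low value. They report only what shows in the picture. A call takes as long as a camera call. They do not tell look-alikes from the thing itself.
- bot.find_in(camera, thing): "bbox" ([left, top, right, bottom] in pixels, round what is visible of it).
- bot.trace(camera, thing): "mask" (420x560 bool, what is visible of it) and "bbox" ([left, top, right, bottom] in pixels, round what is visible of it).
The state is a dict: "clock": time; "qpos": joint angles; "qd": joint speeds; "joint_efforts": joint torques, N m; "position": TCP position; "tool_rot": TCP orientation; "force": force on the tool from outside, world axes, zero at the start; "moment": the same for the moment, N m; "grip_width": finger opening in m; "finger_force": force on a finger pad.
Only numpy, scipy, OpenCV 4.12 (cv2) and the standard library are available. Lean on these libraries where they do the work, as an engineer would, in place of code of your own. Each camera call takes 0.05 s, during which the arm holds its last target. There are 200 camera calls.

## Task

Put the lemon into the open steel keeping box and let go of it. Then push the heavy wooden lid over from behind and ease it down slowly, without letting it slam, and press near its front edge until the stiff sealing strip under it is pushed fully home and stops hard; keep it pressed there with about 17 N for a second (never more than 25 N on the lid), then let go. Leave the lime, the tin and the small cup where they are.

Things in the scene. Friction and masses are not known exactly. Their poses are not given: they have to be found in the camera images.
- keeper: open steel keeping box, fixed to the worktop, 170 (its x) x 180 (its y) x 100 mm high, walls 6 mm, floor about 10 mm above the worktop; origin at the centre of its underside; its x axis points from the front wall to the hinged back wall, z up
- lid (a joint): angle of the lid in rad: 0 flat, pi/2 upright, up to 1.95 leaning back; fully home it lies at 0 to 0.06, as the strip allows. Lid mass 0.55 to 0.95 kg; its damped hinge has stiff friction (0.75 N m), so the lid mostly stays where it is left, but may sink slowly by itself near the bottom. A lid that turns at more than 1 rad/s counts as slammed
- lid_hinge (a point): middle of the lid's hinge axis, which runs along the box's y: 92 mm behind the box's origin, 102 mm up; it lies in the plane of the lid's underside
- lid_edge (a point): middle of the front edge of the lid, on its upper (outer) face, 195 mm from the hinge axis; the lid is a wooden board 186 mm wide, 16 mm thick, that overhangs the front wall by 18 mm when shut. With the lid open its outer face looks away from the robot
- lemon_center (a point): centre of the yellow lemon, 72 mm long (its x axis), 55 mm across (its y) and 54 mm high, lying on the worktop to the left or the right of the box; the rounder, smaller green lime lies on the other side
- lime_1: green lime, 53 x 45 x 45 mm, origin at its underside; to be left alone
- mug_2: small white cup with handle, 62 x 92 x 51 mm, origin at its underside; stands far behind the box, to be left alone
- tin_1: closed round tin, 75 mm across, 58 mm high, origin at its underside; stands behind the box, to be left alone
- strip (a joint): how far (m) the black rubber sealing strip on the front wall, 174 mm from the hinge axis, is pushed down into its holder: 0 to 0.008 (home, hard stop). Its home height differs by 10 mm and is not given: its top ends 2 to 12 mm above the rim. It slides under about 7 N and stays where pushed; driving it home takes 5 to 10 N downward on the lid 165 mm from the hinge axis
There are look-alikes about, which are no part of the job. Leave any blue look-alike of the part that bears lemon_center alone.

How it is judged:
On the way, in this order (a step that is already met when the one before it is completed fails the run):
1. the lemon lies in the box, let go, with the lid still open (x of lemon_center in the frame of keeper between -0.08 and 0.08 m and y of lemon_center in the frame of keeper between -0.085 and 0.085 m and height (world z) of lemon_center below 0.06 m and contact force between the fingers and lemon_1 below 0.1 N and value of joint lid above 1.3 rad), for 0.1 s.
2. the lid has been lowered to less than 0.3 rad (value of joint lid below 0.3 rad).
3. the lid has pushed the strip home (over 6.5 of its 8 mm) and is kept pressed by the fingers with more than 12 N for half a second (value of joint strip above 0.0065 m and value of joint lid below 0.08 rad and contact force between the fingers and lid above 12 N), for 0.5 s.
At the end, for the whole second after the job is handed in: the lid is shut (under 0.08 rad) and at rest on the strip, which is pushed home (over 6.5 of 8 mm); the lemon lies inside the box, and the lime, tin and cup are within 30 mm of where they stood (value of joint strip above 0.0065 m and value of joint lid below 0.08 rad and velocity of joint lid below 0.05 rad/s and x of lemon_center in the frame of keeper between -0.08 and 0.08 m and y of lemon_center in the frame of keeper between -0.085 and 0.085 m and height (world z) of lemon_center below 0.06 m and distance of each of lime_1, mug_2, tin_1 from where it was at the start of the episode below 0.03 m); the robot touches nothing.
It fails at once if the lid slams or is flung: it turns shut faster than 1 rad/s (velocity of joint lid below -1 rad/s).
It fails at once if the robot pushes the lid with more than 25 N (contact force between any of the fingers, the arm and lid above 25 N).
It fails at once if lime, tin or cup is moved by more than 30 mm (distance of any of lime_1, mug_2, tin_1 from where it was at the start of the episode above 0.03 m).
It also fails if it takes over 72 s, if anything falls off the work surface, if the arm or the gripper's body presses on something with over 40 N, if the wrist force passes 120 N, or if a joint passes its speed limit or range.

## Working session

There is one attempt and no reset: what is moved stays moved. The work goes in short steps, Python scripts to look and compute and a tool call to move; the robot and the scene stay as the last step left them, time stands still between calls to the robot, and variables do not carry over. Pictures are saved under pics/ and viewed, at most 10 in all, crops included, and the job is handed in when it is done.

Besides the shell and the picture viewer there is one more tool, called after "Emit:" as name(argument=value, ...), one argument or row to a line, values as JSON. move_arm: Moves the arm, as the interface text tells. Its arguments: {"type":"object","properties":{"series":{"type":"array"},"squeeze":{"type":"number"}},"required":["series"]}

```bash
mkdir -p pics; cat > h.py <<'E'
import numpy as np, cv2
from workcell import bot
from scipy.spatial.transform import Rotation as Ro
def cam(n):
    p=bot.camera_params(n); f=210/np.tan(np.radians(p['fovy'])/2)
    return np.array([[f,0,p['cx']],[0,f,p['cy']],[0,0,1]]),np.array(p['dist_coeffs'],float),np.array(p['R']),np.array(p['t'])
def cloud(n,d):
    K,D,R,t=cam(n); v,u=np.mgrid[0:420,0:560]
    q=cv2.undistortPoints(np.stack([u,v],-1).reshape(-1,1,2).astype(float),K,D).reshape(420,560,2)
    P=np.dstack([q*d[...,None],d]); X=(P-t)@R
    X[d<=0]=np.nan; return X
def proj(n,X):
    K,D,R,t=cam(n); return cv2.projectPoints(np.atleast_2d(X).astype(float),cv2.Rodrigues(R)[0],t,K,D)[0][:,0]
def save(n,im): cv2.imwrite('pics/'+n,im[...,::-1])
E
python3 - <<'E'
from h import *
print(bot.observe())
ims=[]
for c in ['top','side']:
    im,d=bot.grab_frame(c); X=cloud(c,d); np.savez('/tmp/'+c,im=im,d=d,X=X); 
    print(c,'campos',-cam(c)[2].T@cam(c)[3])
    save(c+'0.png',im)
    for th in ['lemon_center','lime_1','tin_1','mug_2','keeper','lid']:
        for r in bot.trace(c,th)[:3]:
            P=X[r['mask']]; P=P[~np.isnan(P[:,0])]
            print(c,th,round(r['conf'],2),np.round(r['bbox']),np.round(np.percentile(P,[3,50,97],axis=0),3).tolist(), im[r['mask']].mean(0).round())
E
```

```text
{'clock': 0.0, 'qpos': array([-1.27914364,  0.52200145, -0.03629611,  1.59996096,  0.02118934,
        1.02111087, -0.11278636]), 'qd': array([ 0.00022637,  0.0006917 ,  0.00135414,  0.00035287, -0.00044121,
       -0.00084205,  0.00125672]), 'joint_efforts': array([ 4.49391318e-04, -9.27111769e+01,  1.98032275e+00, -3.69932663e+01,
        1.78470433e-02,  8.28297751e-03, -1.62053624e-05]), 'position': array([0.22118986, 0.58421201, 0.23075076]), 'tool_rot': array([-3.14049983e+00,  8.40990011e-05,  2.77971012e+00]), 'force': array([0.6409327 , 0.39434697, 0.41815288]), 'moment': array([-0.02584535, -0.03359266, -0.01405985]), 'finger_force': 0.0, 'grip_width': 0.08523860996558108}
top campos [0.29687661 0.27453714 1.52823141]
top lemon_center 0.72 [145. 228. 165. 243.] [[0.429, 0.687, 0.001], [0.452, 0.711, 0.046], [0.48, 0.744, 0.058]] [ 99. 105. 137.]
top lemon_center 0.59 [342. 244. 361. 268.] [[0.374, 0.036, 0.001], [0.404, 0.061, 0.045], [0.436, 0.085, 0.056]] [ 95. 103. 138.]
top lemon_center 0.48 [207. 177. 231. 193.] [[0.609, 0.488, 0.006], [0.63, 0.516, 0.046], [0.656, 0.5
[... 1377 characters left out ...]
 [[0.413, -0.084, 0.01], [0.424, -0.062, 0.034], [0.445, -0.046, 0.046]] [117. 140.  52.]
side tin_1 0.16 [274. 149. 346. 215.] [[0.561, 0.147, 0.117], [0.572, 0.234, 0.212], [0.584, 0.321, 0.297]] [96. 56. 29.]
side mug_2 0.76 [341. 188. 362. 206.] [[0.68, 0.056, 0.01], [0.708, 0.078, 0.037], [0.761, 0.103, 0.052]] [158. 122.  99.]
side mug_2 0.35 [273. 146. 345. 216.] [[0.561, 0.146, 0.118], [0.572, 0.235, 0.212], [0.583, 0.321, 0.297]] [95. 56. 29.]
side keeper 0.84 [274. 147. 358. 286.] [[0.384, 0.141, 0.01], [0.557, 0.229, 0.103], [0.581, 0.318, 0.292]] [109.  87.  67.]
side lid 0.8 [274. 146. 343. 213.] [[0.561, 0.146, 0.117], [0.572, 0.235, 0.212], [0.584, 0.321, 0.297]] [96. 56. 29.]
```

```bash
ls
```

```text
h.py
pics
```

```bash
python3 - <<'E'
from h import *
t=np.load('/tmp/top.npz');s=np.load('/tmp/side.npz')
def crop(i,x0,y0,x1,y1,w,h): return cv2.resize(i[y0:y1,x0:x1],(w,h),interpolation=cv2.INTER_CUBIC)
save('a.png',np.vstack([crop(t['im'],130,140,420,290,580,300),crop(s['im'],170,140,460,290,580,300)]))
# box rim and lid
X=t['X'];P=X.reshape(-1,3);P=P[~np.isnan(P[:,0])]
b=(P[:,0]>.36)&(P[:,0]<.62)&(P[:,1]>.1)&(P[:,1]<.36)
Q=P[b&(P[:,2]>.09)&(P[:,2]<.115)&(P[:,0]<.55)]
print('rim n',len(Q)); r=cv2.minAreaRect(Q[:,:2].astype(np.float32)); print(r, np.median(Q[:,2]))
for n,T in(('top',t),('side',s)):
    P=T['X'].reshape(-1,3);P=P[~np.isnan(P[:,0])]
    L=P[(P[:,0]>.53)&(P[:,0]<.63)&(P[:,1]>.1)&(P[:,1]<.36)&(P[:,2]>.13)]
    c=np.median(L,0); L=L[np.abs(L-c).max(1)<.12]
    print(n,len(L),np.round(np.percentile(L,[1,50,99],axis=0),3).tolist())
    if n=='side':
        A=np.c_[L[:,1:],np.ones(len(L))]; k=np.linalg.lstsq(A,L[:,0],rcond=None)[0]; print('x=',k)
# lemon yellow pixels
for n,T in(('top',t),('side',s)):
    im=T['im'].astype(int); X=T['X']; m=(im[...,0]>140)&(im[...,1]>110)&(im[...,2]<110)&(X[...,2]<.075)&(X[...,2]>.01)&(im[...,0]-im[...,2]>70)
    k,lab,st,_=cv2.connectedComponentsWithStats(m.astype(np.uint8))
    for i in range(1,k):
        if st[i,4]>40:
            q=X[lab==i]; print(n,st[i],np.round(np.percentile(q,[3,50,97],axis=0),3).tolist(),[cv2.minAreaRect(q[:,:2].astype(np.float32))])
E
```

```text
rim n 320
((0.471311092376709, 0.22272798418998718), (0.16592581570148468, 0.18003658950328827), 3.971757173538208) 0.10111025822691014
top 1253 [[0.563, 0.14, 0.132], [0.575, 0.231, 0.251], [0.595, 0.321, 0.301]]
side 3868 [[0.56, 0.142, 0.132], [0.572, 0.235, 0.221], [0.587, 0.325, 0.299]]
x= [-0.0685823   0.0669649   0.57367244]
top [234 224  15  20 212] [[0.442, 0.408, 0.035], [0.468, 0.428, 0.047], [0.495, 0.45, 0.056]] [((0.46861398220062256, 0.42915773391723633), (0.05100483074784279, 0.05429672822356224), 35.08155059814453)]
side [231 251  21  20 289] [[0.436, 0.407, 0.028], [0.453, 0.433, 0.044], [0.477, 0.455, 0.056]] [((0.45638617873191833, 0.43130189180374146), (0.04662294685840607, 0.054249878972768784), 1.716026782989502)]
```

View pics/a.png

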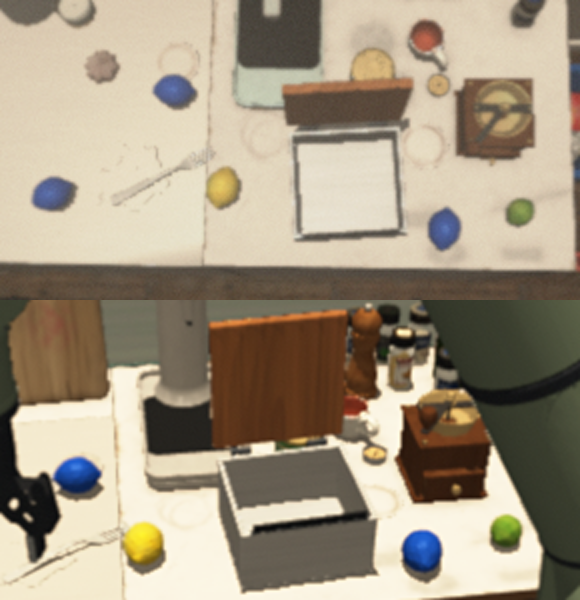

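The pictures show the yellow lemon left of the box (crop top 222,187), with blue look-alikes elsewhere. The lid is upright, with the tin behind it and a machine behind it to the left. Next I fit the lemon pose and check the clearance behind the lid.

```bash
python3 - <<'E'
from h import *
from scipy.optimize import least_squares
t=np.load('/tmp/top.npz');s=np.load('/tmp/side.npz')
pts=[]
for n,T in(('top',t),('side',s)):
    X=T['X']; im=T['im'].astype(int); m=(np.hypot(X[...,0]-.465,X[...,1]-.43)<.055)&(X[...,2]>.022)&(im[...,0]-im[...,2]>40)
    pts.append(X[m]); print(n,m.sum())
def f(p,Q):
    c,si=np.cos(p[2]),np.sin(p[2]); d=Q-[p[0],p[1],.027]
    a=(d[:,0]*c+d[:,1]*si)/.036; b=(-d[:,0]*si+d[:,1]*c)/.0275; e=d[:,2]/.027
    return (np.sqrt(a*a+b*b+e*e)-1)*.027
for nm,Q in(('top',pts[0]),('side',pts[1]),('both',np.vstack(pts))):
    for y0 in(-1.5,-.7,0,.7):
        r=least_squares(f,[.465,.43,y0],args=(Q,),loss='soft_l1',f_scale=.003); print(nm,r.x.round(4),r.cost*1e6)
for n,T in(('top',t),('side',s)):
    X=T['X'].reshape(-1,3); X=X[~np.isnan(X[:,0])]
    print(n)
    for x0 in np.arange(.58,.80,.03):
        row=[]
        for y0 in np.arange(.05,.5,.03):
            q=X[(abs(X[:,0]-x0-.015)<.015)&(abs(X[:,1]-y0-.015)<.015)&(X[:,2]<.6)]
            row.append('%4d'%(1000*np.percentile(q[:,2],97)) if len(q)>3 else '   .')
        print('%.2f'%x0,*row)
E
```

```text
top 259
side 335
top [ 0.4709  0.4296 -0.016 ] 515.122874704337
top [ 0.4709  0.4296 -0.016 ] 515.1228751999528
top [ 0.4709  0.4296 -0.016 ] 515.1228748971898
top [ 0.4709  0.4296 -0.0159] 515.122876016539
side [ 0.4711  0.4316 -0.226 ] 549.4803118841215
side [ 0.4711  0.4316 -0.226 ] 549.4803118222743
side [ 0.4711  0.4316 -0.226 ] 549.4803118230271
side [ 0.4711  0.4316 -0.226 ] 549.4803118522472
both [ 0.4708  0.4306 -0.2758] 1138.7076238527409
both [ 0.4708  0.4306 -0.2758] 1138.7076243272697
both [ 0.4708  0.4306 -0.2758] 1138.707623910543
both [ 0.4708  0.4306 -0.2758] 1138.7076236940989
top
0.58    8    8  295  300  299  299  301  303  300   44   32   33    8    7    6   41
0.61   14    8    5    .    .    .    .    .    .   34   32   35   36    7   51   58
0.64   14   10    .   64   62   60    6   38   29   29   29   25   34    5   43   56
0.67   50    7    7   63   61   61    7   35   28  296  291   28   34   10    6    9
0.70   52   51   49   56   59    6    8   34   28  296  293   27   36    6    7    6
0.73   52   51   49    6    9    7    6   33   27  296  292   29   35
[... 170 characters left out ...]
    8    7    8
side
0.58    5    6  271  298  298  299  298  298  297   36   34   34    6    5    4   45
0.61   15    6    .    .   59   59    .    .   30   32   33   33   35    6   45   57
0.64   15   14    .   58   57   53    .    .   25   26   25   26   35    6    6   53
0.67   50   52    .    .    .   22    6   29   26  294  291   28   36    5    6    .
0.70   52   49    6    .    .    6    5    .   26  296  293   26   35    5    7    6
0.73   51   51    .    .    .    .    .    .   26  296  294   26   34    6    6    6
0.76    .   47    .    .    .    .    .  372  370  297  294   27   35    5    6    6
0.79  150    .    .    .    .    .    .  370  369  352  339   27   34    5    6    6
```

Emit:
move_arm(
  series=[
    [[-2,-0.4,0.8],[0,0,0],100],
    [[-5.5,-1,2.1],[0,0,-0.02],100],
    [[-9.2,-1.8,3.5],[0,0,-0.03],100],
    [[-12.9,-2.5,4.9],[0,0,-0.05],100],
    [[-16.6,-3.2,6.3],[0,0,-0.08],100],
    [[-20.3,-3.9,7.7],[0,0,-0.08],100],
    [[-24,-4.6,9.1],[0,0,-0.08],100],
    [[-27,-5.2,10.5],[0,0,-0.08],100],
    [[-28.8,-5.5,12],[0,0,-0.08],100],
    [[-28.8,-5.5,13],[0,0,-0.08],100],
    [[-28.8,-5.5,13],[0,0,-0.08],100],
    [[-28.8,-5.5,13],[0,0,-0.08],100],
  ],
  squeeze=40,
)

```text
clock: 1.7
position: [0.4702, 0.4317, 0.1011]
tool_rot: [-3.141, -0.001, 2.86]
force: [-1.0, -0.0, 0.6]
grip_width: 0.0854
finger_force: 0.0
```

Emit:
move_arm(
  series=[
    [[0,0,2],[0,0,0],100],
    [[0,0,4.5],[0,0,0],100],
    [[0,0,7],[0,0,0],100],
    [[0,0,8.5],[0,0,0],100],
    [[0,0,9.3],[0,0,0],100],
    [[0,0,9.3],[0,0,0],100],
    [[0,0,9.3],[0,0,0],0],
    [[0,0,9.3],[0,0,0],0],
    [[0,0,9.3],[0,0,0],0],
    [[0,0,9.3],[0,0,0],0],
    [[0,0,9.3],[0,0,0],0],
    [[0,0,9.3],[0,0,0],0],
    [[0,0,9.3],[0,0,0],0],
    [[0,0,9.3],[0,0,0],0],
  ],
  squeeze=40,
)

```text
clock: 2.87
position: [0.4717, 0.4317, 0.0102]
tool_rot: [3.14, 0.001, 2.86]
force: [-3.4, -2.4, 13.1]
grip_width: 0.0526
finger_force: 39.4
```

Emit:
move_arm(
  series=[
    [[0,0,-1.5],[0,0,0],0],
    [[0,0,-4.5],[0,0,0],0],
    [[0,0,-8],[0,0,0],0],
    [[0,0,-11.5],[0,0,0],0],
    [[0,-0.5,-15],[0,0,0],0],
    [[-0.5,-2.5,-16],[0,0,-0.05],0],
    [[-1.4,-5.5,-16],[0,0,-0.12],0],
    [[-2.3,-9,-16],[0,0,-0.2],0],
    [[-3.2,-12.5,-16],[0,0,-0.28],0],
    [[-4.1,-16,-16],[0,0,-0.35],0],
    [[-4.8,-18.9,-16],[0,0,-0.35],0],
    [[-5.1,-20.3,-16],[0,0,-0.35],0],
    [[-5.1,-20.3,-16],[0,0,-0.35],0],
    [[-5.1,-20.3,-16],[0,0,-0.35],0],
  ],
)

```text
clock: 4.03
position: [0.4641, 0.2219, 0.1695]
tool_rot: [3.141, 0.002, -3.075]
force: [0.2, 1.3, -0.9]
grip_width: 0.052
finger_force: 42.2
```

```bash
python3 - <<'E'
from h import *
a,_=bot.grab_frame('top'); b,_=bot.grab_frame('side')
c=lambda i:cv2.resize(i[120:300,200:440],(480,360),interpolation=cv2.INTER_CUBIC)
save('b.png',np.hstack([c(a),c(b)])[:, :800])
E
```

```text
(no output)
```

View pics/b.png

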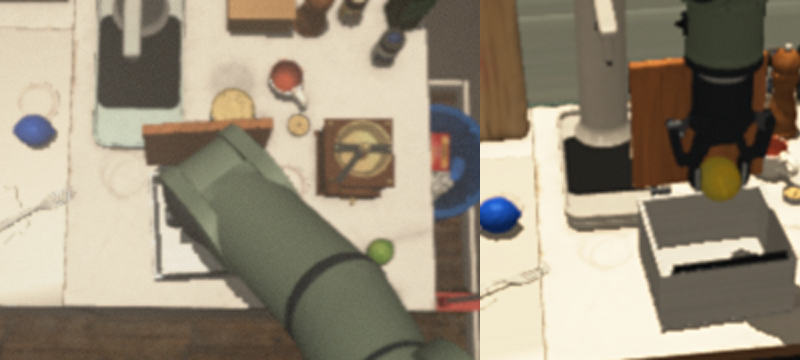

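The lemon is held and centred over the open box (side view 720,178). I lower it and release it.

Emit:
move_arm(
  series=[
    [[0.5,0,1.5],[0,0,0],0],
    [[1,0,4],[0,0,0],0],
    [[1,0,7],[0,0,0],0],
    [[1,0,10],[0,0,0],0],
    [[1,0,12.5],[0,0,0],0],
    [[1,0,14],[0,0,0],0],
    [[1,0,14.5],[0,0,0],0],
    [[1,0,14.5],[0,0,0],0],
    [[1,0,14.5],[0,0,0],20],
    [[1,0,14.5],[0,0,0],95],
    [[1,0,14.5],[0,0,0],95],
    [[1,0,14.5],[0,0,0],95],
    [[1,0,14.5],[0,0,0],95],
    [[1,0,14.5],[0,0,0],95],
    [[1,0,14.5],[0,0,0],95],
    [[1,0,14.5],[0,0,0],95],
  ],
)

```text
clock: 5.47
position: [0.4537, 0.2213, 0.0234]
tool_rot: [3.142, 0.0, -3.073]
force: [0.1, 0.9, -0.4]
grip_width: 0.081
finger_force: 0.0
```

Emit:
move_arm(
  series=[
    [[0,0,-2],[0,0,0],95],
    [[0,0,-5.5],[0,0,0],95],
    [[0,0,-9.5],[0,0,0],95],
    [[0,0,-13.5],[0,0,0],95],
    [[0,0,-17.5],[0,0,0],50],
    [[0,0,-21.5],[0,0,0],0],
    [[0,0,-25.5],[0,0,0],0],
    [[0,0,-29.5],[0,0,0],0],
    [[0,0,-33],[0,0,0],0],
    [[-1.5,0,-34.5],[0,0,0],0],
    [[-4.5,0,-34.5],[0,0,0],0],
    [[-8.5,0,-34.5],[0,0,0],0],
    [[-12.5,0,-34.5],[0,0,0],0],
    [[-16,0,-34.5],[0,0,0],0],
    [[-18.6,0,-34.5],[0,0,0],0],
    [[-18.6,0,-34.5],[0,0,0],0],
    [[-18.6,0,-34.5],[0,0,0],0],
  ],
)

```text
clock: 6.88
position: [0.6398, 0.2337, 0.3668]
tool_rot: [-3.141, -0.002, -3.074]
force: [-0.5, -0.2, 0.2]
grip_width: -0.0002
finger_force: 0.0
```

```bash
python3 - <<'E'
from h import *
a,_=bot.grab_frame('top'); b,d=bot.grab_frame('side')
c=lambda i:cv2.resize(i[100:280,210:410],(400,360),interpolation=cv2.INTER_CUBIC)
save('c.png',np.hstack([c(a),c(b)]))
X=cloud('side',d).reshape(-1,3);P=X[~np.isnan(X[:,0])]
L=P[(P[:,0]>.54)&(P[:,0]<.605)&(P[:,1]>.15)&(P[:,1]<.31)&(P[:,2]>.13)&(P[:,2]<.285)]
print(np.linalg.lstsq(np.c_[L[:,1:],np.ones(len(L))],L[:,0],rcond=None)[0])
o=bot.observe();print(o['position'],o['force'],o['grip_width'],o['qpos'])
E
```

```text
[-0.0718907   0.05936283  0.57577382]
[0.63864234 0.23403871 0.36818833] [-0.92144468 -0.53332979  0.24624858] 0.00023495504666104942 [-0.38957365  0.52522709 -0.0828002   1.24099027  0.04207203  1.37754725
  1.16986171]
```

View pics/c.png

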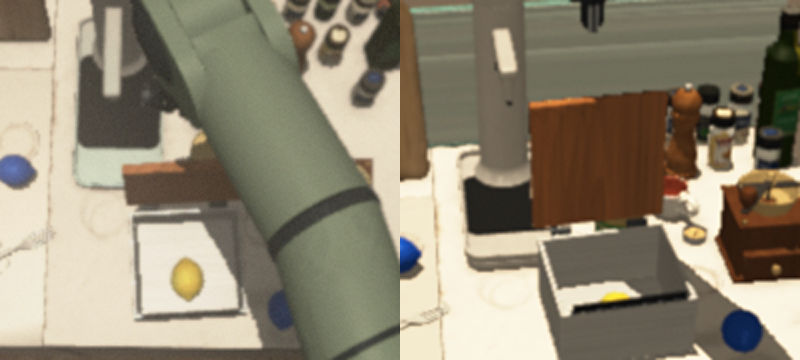

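The lemon lies in the box (top view 187,278) and the lid still stands at about 1.63 rad. Next I go down behind the lid and start pushing gently.

Emit:
move_arm(
  series=[
    [[0,0,2],[0,0,0],0],
    [[0,0,5],[0,0,0],0],
    [[0,0,8],[0,0,0],0],
    [[0.5,0,9.4],[0,0,0],0],
    [[1.5,0,9.4],[0,0,0],0],
    [[2.3,0,9.4],[0,0,0],0],
    [[2.7,0,9.4],[0,0,0],0],
    [[3,0,9.4],[0,0,0],0],
    [[3.3,0,9.4],[0,0,0],0],
    [[3.6,0,9.4],[0,0,0],0],
    [[3.9,0,9.4],[0,0,0],0],
    [[4.2,0,9.4],[0,0,0],0],
    [[4.5,0,9.4],[0,0,0],0],
    [[4.8,0,9.4],[0,0,0],0],
  ],
)

```text
clock: 8.15
position: [0.5921, 0.2307, 0.275]
tool_rot: [3.141, 0.002, -3.074]
force: [3.6, -0.2, 5.4]
grip_width: 0.0004
finger_force: 2.6
```

Emit:
move_arm(
  series=[
    [[0.3,0,0],[0,0,0],0],
    [[0.7,0,0],[0,0,0],0],
    [[1.15,0,0],[0,0,0],0],
    [[1.6,0,0],[0,0,0],0],
    [[2.05,0,0],[0,0,0],0],
    [[2.5,0,0],[0,0,0],0],
    [[2.95,0,0],[0,0,0],0],
    [[3.4,0,0.08],[0,0,0],0],
    [[3.85,0,0.16],[0,0,0],0],
    [[4.3,0,0.24],[0,0,0],0],
    [[4.75,0,0.3],[0,0,0],0],
    [[5.2,0,0.4],[0,0,0],0],
    [[5.65,0,0.48],[0,0,0],0],
    [[6.1,0,0.55],[0,0,0],0],
    [[6.5,0,0.65],[0,0,0],0],
    [[6.8,0,0.75],[0,0,0],0],
  ],
)

```text
clock: 9.48
position: [0.5229, 0.226, 0.2665]
tool_rot: [-3.141, -0.0, -3.073]
force: [3.6, 0.3, 0.4]
grip_width: 0.0002
finger_force: 1.6
```

```bash
cat > lid.py <<'E'
from h import *
b,d=bot.grab_frame('side'); a,_=bot.grab_frame('top')
c=lambda i:cv2.resize(i[100:280,210:410],(400,360),interpolation=cv2.INTER_CUBIC)
import sys; save(sys.argv[1],np.hstack([c(a),c(b)]))
o=bot.observe();print(o['position'],o['force'],o['moment'])
E
python3 lid.py d.png
```

```text
[0.52271161 0.22601345 0.26651334] [ 0.03915925 -0.02181037 -0.29282608] [ 0.01485231  0.01689529 -0.03560317]
```

View pics/d.png

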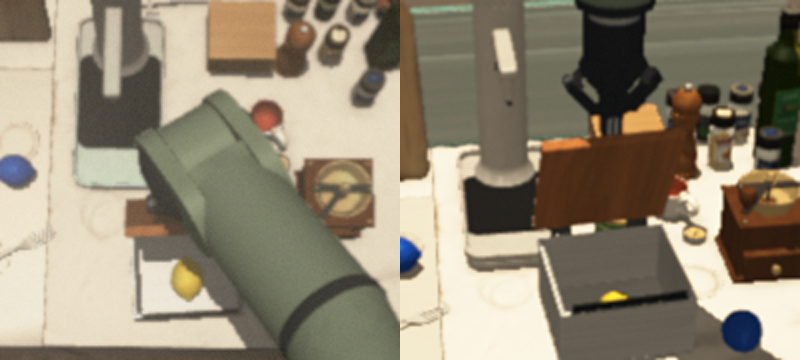

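The fingers push behind the lid (side view 612,120) and it tilts forward under control. I continue along the arc.

Emit:
move_arm(
  series=[
    [[0.5,0,0.15],[0,0,0],0],
    [[1.1,0,0.36],[0,0,0],0],
    [[1.7,0,0.62],[0,0,0],0],
    [[2.2,0,0.87],[0,0,0],0],
    [[2.74,0,1.12],[0,0,0],0],
    [[3.2,0,1.36],[0,0,0],0],
    [[3.66,0,1.62],[0,0,0],0],
    [[4.1,0,1.89],[0,0,0],0],
    [[4.5,0,2.17],[0,0,0],0],
    [[5.08,0,2.57],[0,0,0],0],
    [[5.63,0,3.0],[0,0,0],0],
    [[6.15,0,3.44],[0,0,0],0],
    [[6.66,0,3.91],[0,0,0],0],
    [[7.15,0,4.39],[0,0,0],0],
    [[7.62,0,4.9],[0,0,0],0],
    [[8.1,0,5.42],[0,0,0],0],
    [[8.4,0,5.8],[0,0,0],0],
    [[8.6,0,6.05],[0,0,0],0],
  ],
)

```text
clock: 11.08
position: [0.4371, 0.2201, 0.2057]
tool_rot: [-3.141, -0.001, -3.073]
force: [0.9, 0.4, 1.8]
grip_width: -0.0002
finger_force: 0.7
```

Emit:
move_arm(
  series=[
    [[0.27,0,0.38],[0,0,0],0],
    [[0.53,0,0.75],[0,0,0],0],
    [[0.76,0,1.12],[0,0,0],0],
    [[0.99,0,1.48],[0,0,0],0],
    [[1.2,0,1.85],[0,0,0],0],
    [[1.42,0,2.23],[0,0,0],0],
    [[1.61,0,2.6],[0,0,0],0],
    [[1.81,0,3.0],[0,0,0],0],
    [[1.99,0,3.4],[0,0,0],0],
    [[2.16,0,3.8],[0,0,0],0],
    [[2.32,0,4.2],[0,0,0],0],
    [[2.47,0,4.59],[0,0,0],0],
    [[2.6,0,5.0],[0,0,0],0],
    [[2.74,0,5.41],[0,0,0],0],
    [[2.84,0,5.75],[0,0,0],0],
    [[2.93,0,6.08],[0,0,0],0],
  ],
)

```text
clock: 12.42
position: [0.4084, 0.2181, 0.1451]
tool_rot: [-3.142, -0.0, -3.073]
force: [-0.3, 0.6, 0.5]
grip_width: -0.0001
finger_force: 0.4
```

```bash
python3 lid.py e.png
```

```text
[0.4081405  0.21804495 0.14496931] [-0.20293706  0.4677718  -0.05380671] [-0.00303138 -0.04702446  0.03858132]
```

View pics/e.png

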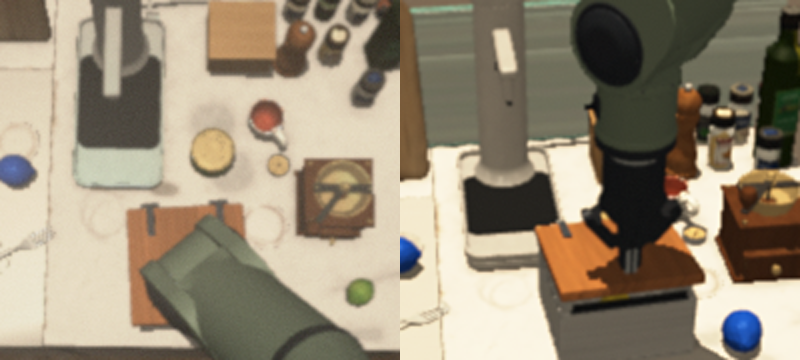

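The lid is nearly down, with the finger at its front part (side view 632,260). Now a fine approach with force checks.

Emit:
move_arm(
  series=[
    [[0,0,0.1],[0,0,0],0],
    [[0,0,0.2],[0,0,0],0],
    [[0,0,0.3],[0,0,0],0],
    [[0,0,0.4],[0,0,0],0],
    [[0,0,0.5],[0,0,0],0],
    [[0,0,0.6],[0,0,0],0],
    [[0,0,0.7],[0,0,0],0],
    [[0,0,0.8],[0,0,0],0],
  ],
)

```text
clock: 13.18
position: [0.4085, 0.2182, 0.1374]
tool_rot: [-3.142, -0.0, -3.073]
force: [-0.9, -0.7, 0.8]
grip_width: -0.0002
finger_force: 0.2
```

Emit:
move_arm(
  series=[
    [[0,0,0.05],[0,0,0],0],
    [[0,0,0.1],[0,0,0],0],
    [[0,0,0.15],[0,0,0],0],
    [[0,0,0.2],[0,0,0],0],
    [[0,0,0.25],[0,0,0],0],
    [[0,0,0.3],[0,0,0],0],
    [[0,0,0.35],[0,0,0],0],
    [[0,0,0.4],[0,0,0],0],
  ],
)

```text
clock: 13.85
position: [0.4085, 0.2182, 0.1335]
tool_rot: [-3.142, 0.0, -3.073]
force: [-0.2, 0.2, 0.4]
grip_width: 0.0003
finger_force: 0.1
```

Emit:
move_arm(
  series=[
    [[0,0,0.05],[0,0,0],0],
    [[0,0,0.1],[0,0,0],0],
    [[0,0,0.15],[0,0,0],0],
    [[0,0,0.2],[0,0,0],0],
    [[0,0,0.25],[0,0,0],0],
    [[0,0,0.3],[0,0,0],0],
  ],
)

```text
clock: 14.35
position: [0.4085, 0.2182, 0.1304]
tool_rot: [-3.142, -0.0, -3.073]
force: [-0.8, 0.5, -0.7]
grip_width: -0.0
finger_force: 0.1
```

Emit:
move_arm(
  series=[
    [[0,0,0.05],[0,0,0],0],
    [[0,0,0.1],[0,0,0],0],
    [[0,0,0.15],[0,0,0],0],
    [[0,0,0.2],[0,0,0],0],
    [[0,0,0.25],[0,0,0],0],
  ],
)

```text
clock: 14.77
position: [0.4085, 0.2182, 0.128]
tool_rot: [-3.142, -0.0, -3.073]
force: [-0.8, 0.4, -0.1]
grip_width: 0.0001
finger_force: 0.1
```

Emit:
move_arm(
  series=[
    [[0,0,0.05],[0,0,0],0],
    [[0,0,0.1],[0,0,0],0],
    [[0,0,0.15],[0,0,0],0],
    [[0,0,0.2],[0,0,0],0],
  ],
)

```text
clock: 15.1
position: [0.4084, 0.2182, 0.1261]
tool_rot: [-3.142, -0.0, -3.073]
force: [-2.4, -0.6, 7.8]
grip_width: -0.0
finger_force: 3.8
```

```bash
python3 - <<'E'
from h import *
# lid plane fit from several frames: height of outer face vs axis distance from the hinge
ax=np.array([.99765,.0685])
for c in('side','top'):
    b,d=bot.grab_frame(c); X=cloud(c,d); P=X.reshape(-1,3); P=P[~np.isnan(P[:,0])]
    w=P[:,:2]-[.5645,.229]; r=-w@ax; l=w@[-ax[1],ax[0]]
    m=(r>.03)&(r<.19)&(l>.03)&(l<.085)&(P[:,2]>.095)&(P[:,2]<.15)
    k=np.polyfit(r[m],P[m,2],1); print(c,m.sum(),k,'z@.172',np.polyval(k,.172))
    if c=='side': save('f.png',cv2.resize(b[200:300,260:370],(770,600)[:2] if 0 else (660,600),interpolation=cv2.INTER_CUBIC))
E
```

```text
side 785 [0.01317937 0.12240793] z@.172 0.12467477810538974
top 551 [0.04595847 0.11905538] z@.172 0.1269602407086171
```

View pics/f.png

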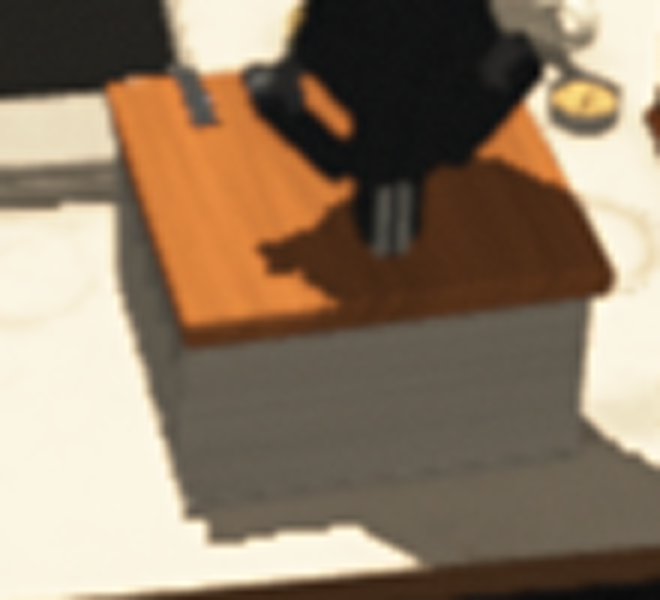

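Contact: the finger rests on the lid near its front (390,250) with about 8 N, so the lid lies on the strip. I press down in small steps.

Emit:
move_arm(
  series=[
    [[0,0,0.025],[0,0,0],0],
    [[0,0,0.05],[0,0,0],0],
    [[0,0,0.075],[0,0,0],0],
    [[0,0,0.1],[0,0,0],0],
  ],
)

```text
clock: 15.53
position: [0.4082, 0.2182, 0.1251]
tool_rot: [-3.141, -0.0, -3.073]
force: [-4.1, -0.1, 8.4]
grip_width: -0.0004
finger_force: 3.9
```

Emit:
move_arm(
  series=[
    [[0,0,0.03],[0,0,0],0],
    [[0,0,0.06],[0,0,0],0],
    [[0,0,0.09],[0,0,0],0],
    [[0,0,0.12],[0,0,0],0],
    [[0,0,0.15],[0,0,0],0],
    [[0,0,0.18],[0,0,0],0],
  ],
)

```text
clock: 16.03
position: [0.408, 0.2182, 0.1233]
tool_rot: [-3.141, -0.001, -3.073]
force: [-5.0, -1.5, 8.4]
grip_width: 0.0002
finger_force: 3.9
```

Emit:
move_arm(
  series=[
    [[0,0,0.03],[0,0,0],0],
    [[0,0,0.06],[0,0,0],0],
    [[0,0,0.09],[0,0,0],0],
    [[0,0,0.12],[0,0,0],0],
    [[0,0,0.15],[0,0,0],0],
  ],
)

```text
clock: 16.45
position: [0.4079, 0.2181, 0.1218]
tool_rot: [-3.141, -0.001, -3.073]
force: [-7.9, -0.8, 17.3]
grip_width: 0.0
finger_force: 8.7
```

Emit:
move_arm(
  series=[
    [[0.03,0,0],[0,0,0],0],
    [[0.03,0,0],[0,0,0],0],
  ],
)

```text
clock: 16.62
position: [0.4078, 0.2182, 0.1219]
tool_rot: [-3.141, -0.0, -3.073]
force: [-4.6, -1.2, 9.9]
grip_width: -0.0002
finger_force: 4.9
```

Emit:
move_arm(
  series=[
    [[0,0,0.02],[0,0,0],0],
    [[0,0,0.02],[0,0,0],0],
  ],
)

```text
clock: 16.78
position: [0.4078, 0.2182, 0.1218]
tool_rot: [-3.141, -0.0, -3.073]
force: [-5.1, -1.5, 14.4]
grip_width: 0.0002
finger_force: 7.0
```

Emit:
move_arm(
  series=[
    [[0,0,0],[0,0,0],0],
    [[0,0,0],[0,0,0],0],
    [[0,0,0.01],[0,0,0],0],
    [[0,0,0.01],[0,0,0],0],
  ],
)

```text
clock: 17.12
position: [0.4078, 0.2182, 0.1218]
tool_rot: [-3.141, -0.0, -3.073]
force: [-5.6, -1.9, 16.3]
grip_width: 0.0001
finger_force: 8.2
```

The finger stays at z = 0.1218 under about 17 N with no creep, so this is the hard stop. I hold it for over a second.

Emit:
move_arm(
  series=[
    [[0,0,0],[0,0,0],0],
    [[0,0,0],[0,0,0],0],
    [[0,0,0],[0,0,0],0],
    [[0,0,0],[0,0,0],0],
    [[0,0,0],[0,0,0],0],
    [[0,0,0],[0,0,0],0],
    [[0,0,0],[0,0,0],0],
    [[0,0,0],[0,0,0],0],
    [[0,0,0],[0,0,0],0],
    [[0,0,0],[0,0,0],0],
    [[0,0,0],[0,0,0],0],
    [[0,0,0],[0,0,0],0],
    [[0,0,0],[0,0,0],0],
    [[0,0,0],[0,0,0],0],
    [[0,0,0],[0,0,0],0],
    [[0,0,0],[0,0,0],0],
  ],
)

```text
clock: 18.45
position: [0.4078, 0.2182, 0.1218]
tool_rot: [-3.141, -0.0, -3.073]
force: [-7.5, -1.8, 16.4]
grip_width: -0.0001
finger_force: 8.3
```

```bash
python3 - <<'E'
from h import *
ax=np.array([.99765,.0685])
for c in('side','top'):
    T=np.load('/tmp/%s.npz'%c); X=T['X']; w=X[...,:2]-[.5645,.229]; r=-w@ax; l=w@[-ax[1],ax[0]]
    dark=T['im'].max(2)
    for r0 in np.arange(.158,.190,.004):
        m=(abs(r-r0)<.002)&(abs(l)<.08)&(X[...,2]>.085)&(X[...,2]<.14)
        if m.sum()>3: print(c,round(r0,3),m.sum(),np.percentile(X[m][:,2],[10,50,90]).round(4),dark[m].mean().round())
E
```

```text
side 0.17 26 [0.1003 0.1096 0.1117] 116.0
side 0.174 283 [0.0886 0.1008 0.112 ] 73.0
side 0.178 239 [0.0885 0.0988 0.112 ] 78.0
side 0.182 10 [0.0872 0.1036 0.1069] 75.0
top 0.17 18 [0.1025 0.1107 0.1147] 152.0
top 0.174 77 [0.0994 0.11   0.1151] 106.0
top 0.178 14 [0.0915 0.0946 0.1033] 88.0
```

The hard stop is clear, but the travel I felt was a bit short of 8 mm. I lift off, move nearer the front edge and check by pressing again there.

Emit:
move_arm(
  series=[
    [[0,0,-0.1],[0,0,0],0],
    [[0,0,-0.4],[0,0,0],0],
    [[0.4,0,-0.6],[0,0,0],0],
    [[0.9,0,-0.6],[0,0,0],0],
    [[1.2,0,-0.6],[0,0,0],0],
    [[1.2,0,-0.4],[0,0,0],0],
    [[1.2,0,-0.3],[0,0,0],0],
    [[1.2,0,-0.25],[0,0,0],0],
    [[1.2,0,-0.2],[0,0,0],0],
    [[1.2,0,-0.15],[0,0,0],0],
  ],
)

```text
clock: 19.28
position: [0.3963, 0.2174, 0.1228]
tool_rot: [-3.142, -0.0, -3.073]
force: [-0.0, -0.5, -0.3]
grip_width: -0.0002
finger_force: 0.0
```

Emit:
move_arm(
  series=[
    [[0,0,0.02],[0,0,0],0],
    [[0,0,0.04],[0,0,0],0],
    [[0,0,0.06],[0,0,0],0],
    [[0,0,0.06],[0,0,0],0],
  ],
)

```text
clock: 19.62
position: [0.3963, 0.2174, 0.1223]
tool_rot: [-3.142, 0.0, -3.073]
force: [0.8, -0.9, 2.0]
grip_width: 0.0
finger_force: 0.4
```

Emit:
move_arm(
  series=[
    [[0,0,0.02],[0,0,0],0],
    [[0,0,0.04],[0,0,0],0],
    [[0,0,0.04],[0,0,0],0],
    [[0,0,0.04],[0,0,0],0],
  ],
)

```text
clock: 19.95
position: [0.3963, 0.2174, 0.1222]
tool_rot: [3.142, 0.0, -3.073]
force: [-1.8, -0.7, 9.1]
grip_width: 0.0002
finger_force: 4.4
```

Emit:
move_arm(
  series=[
    [[0,0,0.02],[0,0,0],0],
    [[0,0,0.04],[0,0,0],0],
    [[0,0,0.04],[0,0,0],0],
    [[0,0,0.04],[0,0,0],0],
  ],
)

```text
clock: 20.28
position: [0.3963, 0.2174, 0.1221]
tool_rot: [3.142, 0.0, -3.074]
force: [-4.3, -3.3, 17.4]
grip_width: 0.0001
finger_force: 8.6
```

Emit:
move_arm(
  series=[
    [[0,0,0.005],[0,0,0],0],
    [[0,0,0.005],[0,0,0],0],
    [[0,0,0.005],[0,0,0],0],
    [[0,0,0.005],[0,0,0],0],
    [[0,0,0.005],[0,0,0],0],
    [[0,0,0.005],[0,0,0],0],
    [[0,0,0.005],[0,0,0],0],
    [[0,0,0.005],[0,0,0],0],
    [[0,0,0.005],[0,0,0],0],
    [[0,0,0.005],[0,0,0],0],
    [[0,0,0.005],[0,0,0],0],
    [[0,0,0.005],[0,0,0],0],
    [[0,0,0.005],[0,0,0],0],
    [[0,0,0.005],[0,0,0],0],
  ],
)

```text
clock: 21.45
position: [0.3963, 0.2174, 0.122]
tool_rot: [3.141, 0.0, -3.073]
force: [-4.8, -2.6, 18.2]
grip_width: -0.0004
finger_force: 9.2
```

Emit:
move_arm(
  series=[
    [[0,0,-0.05],[0,0,0],0],
    [[0,0,-0.2],[0,0,0],0],
    [[0,0,-1],[0,0,0],0],
    [[0,0,-3],[0,0,0],0],
    [[0,0,-6],[0,0,0],0],
    [[0,0,-10],[0,0,0],0],
    [[0,0,-14],[0,0,0],0],
    [[0,0,-17],[0,0,0],0],
    [[0,0,-18],[0,0,0],0],
    [[0,0,-18],[0,0,0],0],
    [[0,0,-18],[0,0,0],0],
    [[0,0,-18],[0,0,0],0],
  ],
)

```text
clock: 22.45
position: [0.3957, 0.217, 0.3005]
tool_rot: [-3.141, -0.002, -3.073]
force: [0.4, 0.1, -0.5]
grip_width: -0.0005
finger_force: 0.0
```

```bash
python3 lid.py g.png; python3 - <<'E'
from h import *
ax=np.array([.99765,.0685])
for c in('side','top'):
    b,d=bot.grab_frame(c); X=cloud(c,d); P=X.reshape(-1,3); P=P[~np.isnan(P[:,0])]
    w=P[:,:2]-[.5645,.229]; r=-w@ax; l=w@[-ax[1],ax[0]]
    m=(r>.03)&(r<.185)&(l>-.085)&(l<.085)&(P[:,2]>.1)&(P[:,2]<.14)
    k=np.polyfit(r[m],P[m,2],1); print(c,m.sum(),k,'z@.172',np.polyval(k,.172))
E
```

```text
[0.39576369 0.21704991 0.30032197] [ 0.42965464  0.42066117 -0.05556894] [-0.03156661  0.00873406 -0.04125911]
side 2256 [0.02101755 0.11939674] z@.172 0.1230117532447712
top 533 [0.01919645 0.11914767] z@.172 0.12244946022737908
```

View pics/g.png

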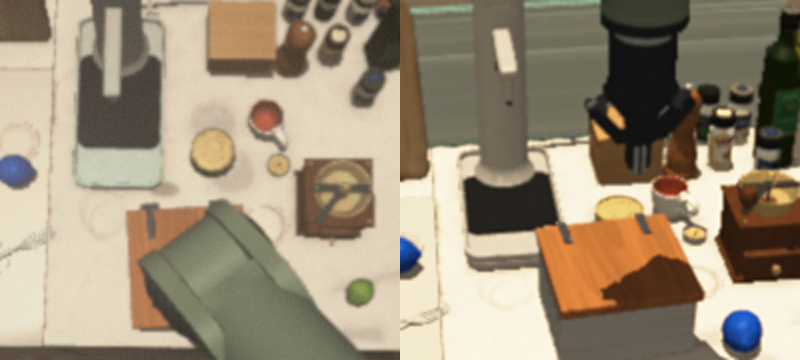

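The lid is shut at about 0.02 rad (side view 620,262). The tin, cup and lime stand where they were, and the gripper is clear. I hand the job in.

```bash
python3 -c "
from workcell import bot
print(bot.job_done())"
```

```text
the job is handed in; nothing more can be done
None
```

The lemon is in the box, and the lid was eased down, pressed at about 17–18 N to a hard stop and let go, ending shut at about 0.02 rad; I handed the job in at about 23 s. I felt only about 5 mm of the strip's 8 mm travel, so that it is fully home rests on the hard stop, which did not give in either of two presses.

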